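Press the bushings into a donated stand base at the shop counter

TASK

Press every loose brass bushing on the counter into a bore of its own in the aluminium stand base (any free bore) while the base lies on the plywood board: push each straight down until you feel its flange come up hard against the boss all round, and no harder. Hang the wire basket by its handle on the hook of the stand, clear of the counter, and then set the finished base, its bushings still home, centred and square on the black rubber mat (either way round). Leave the other things on the counter where they are.

Things in the scene. Friction and masses are not known exactly. Their poses are not given: they have to be found in the camera images.
- base: loose aluminium stand base (0.6 kg): an X of four arms, 154 (x) by 164 mm (y), with a round boss (54 mm across, 26 mm high) on each arm and a lifting rib in the middle. Origin: centre of the underside, z up. Rib: 52 mm long in x, 20 mm wide in y, from 16 to 62 mm above the underside; pinch it across its width. It looks the same after a half turn
- board: fixed plywood pressing board, 220 x 210 x 6 mm, on which the base starts; origin at the centre of its underside
- mat: fixed black rubber out-mat, 210 mm in its x by 220 mm in its y, 3 mm thick, where the finished base goes; the basket starts on it. Origin: centre of its underside
- basket: loose steel wire basket (0.18 kg), 80 mm in x, 120 mm in y, 45 mm high, with a fixed arched handle over it: uprights at both y ends and a level top bar along its y, 8 mm thick, its middle 125 mm above the underside. Origin: centre of its underside. Pinch the bar from above beside its middle
- basket_bar (a point): the middle of the basket's top handle bar (on the bar's axis)
- hookstand: fixed dark steel stand: round foot, post 225 mm high (origin on its axis, at the foot), and one hook arm 8 mm thick that runs along the stand's -x (towards the robot) at 215 mm height, dips into a V notch 90 mm out and ends in an upturned tip 115 mm out, 237 mm high at its top
- hook_seat (a point): the top of the arm in the bottom of the hook's V notch, 211 mm above the counter: a hung handle bar rests here, its axis about 4 mm higher, lying across the arm
- bore1 (a point): mouth of a boss bore, 33 mm across, level with the boss top, 26 mm above the underside; at x +-50, y +-55 mm in the base. A tight collar 8 to 11 mm down first holds a bushing with its flange 9 to 12 mm above the boss; it slides down under about 10 N and stays down. Force rises sharply when the flange meets the boss face (the shoulder); 30 N is plenty, a push over 60 N may spoil it
- seat1 (a point): the point 20 mm below bore1 on its axis, where a bushing's origin comes to lie when it is fully home
- bore2 (a point): mouth of a boss bore, 33 mm across, level with the boss top, 26 mm above the underside; at x +-50, y +-55 mm in the base. A tight collar 8 to 11 mm down first holds a bushing with its flange 9 to 12 mm above the boss; it slides down under about 10 N and stays down. Force rises sharply when the flange meets the boss face (the shoulder); 30 N is plenty, a push over 60 N may spoil it
- seat2 (a point): the point 20 mm below bore2 on its axis, where a bushing's origin comes to lie when it is fully home
- bore3 (a point): mouth of a boss bore, 33 mm across, level with the boss top, 26 mm above the underside; at x +-50, y +-55 mm in the base. A tight collar 8 to 11 mm down first holds a bushing with its flange 9 to 12 mm above the boss; it slides down under about 10 N and stays down. Force rises sharply when the flange meets the boss face (the shoulder); 30 N is plenty, a push over 60 N may spoil it
- seat3 (a point): the point 20 mm below bore3 on its axis, where a bushing's origin comes to lie when it is fully home
- bore4 (a point): mouth of a boss bore, 33 mm across, level with the boss top, 26 mm above the underside; at x +-50, y +-55 mm in the base. A tight collar 8 to 11 mm down first holds a bushing with its flange 9 to 12 mm above the boss; it slides down under about 10 N and stays down. Force rises sharply when the flange meets the boss face (the shoulder); 30 N is plenty, a push over 60 N may spoil it
- seat4 (a point): the point 20 mm below bore4 on its axis, where a bushing's origin comes to lie when it is fully home
- bush1: loose brass flanged bushing (0.12 kg), one of three or four alike: body 32 mm across and 20 mm long with a bevelled foot, above it a flange 44 mm across and 8 mm thick (28 mm high in all), hole 14 mm. Stands on its foot, flange up. Origin: centre of its foot, z up. Absent ones read None
- bush2: loose brass flanged bushing (0.12 kg), one of three or four alike: body 32 mm across and 20 mm long with a bevelled foot, above it a flange 44 mm across and 8 mm thick (28 mm high in all), hole 14 mm. Stands on its foot, flange up. Origin: centre of its foot, z up. Absent ones read None
- bush3: loose brass flanged bushing (0.12 kg), one of three or four alike: body 32 mm across and 20 mm long with a bevelled foot, above it a flange 44 mm across and 8 mm thick (28 mm high in all), hole 14 mm. Stands on its foot, flange up. Origin: centre of its foot, z up. Absent ones read None
- bush4: loose brass flanged bushing (0.12 kg), one of three or four alike: body 32 mm across and 20 mm long with a bevelled foot, above it a flange 44 mm across and 8 mm thick (28 mm high in all), hole 14 mm. Stands on its foot, flange up. Origin: centre of its foot, z up. Absent ones read None
- cup: white mug, 76 mm across, 60 mm high; a bystander
- pricegun: red pricing gun lying on its side; a bystander
- scissors: scissors with black handles; a bystander

How it is judged:
On the way:
1. every bushing present is fully home in a bore of the base, while the base is on the pressing board ((distance between bush1 and seat1 below 0.0025 m or distance between bush1 and seat2 below 0.0025 m or distance between bush1 and seat3 below 0.0025 m or distance between bush1 and seat4 below 0.0025 m) and (distance between bush2 and seat1 below 0.0025 m or distance between bush2 and seat2 below 0.0025 m or distance between bush2 and seat3 below 0.0025 m or distance between bush2 and seat4 below 0.0025 m) and (distance between bush3 and seat1 below 0.0025 m or distance between bush3 and seat2 below 0.0025 m or distance between bush3 and seat3 below 0.0025 m or distance between bush3 and seat4 below 0.0025 m) and (distance between bush4 and seat1 below 0.0025 m or distance between bush4 and seat2 below 0.0025 m or distance between bush4 and seat3 below 0.0025 m or distance between bush4 and seat4 below 0.0025 m) and horizontal distance between base and board below 0.07 m and height (world z) of base below 0.012 m), for 0.2 s.
At the end, for the whole second after the job is handed in: Every bushing present is within 2.5 mm of a seat point of the base; the base is level on the mat, within 25 mm of its centre and 0.2 rad of square; the basket hangs at rest on the hook, its bar within 30 mm of the notch and its underside over 50 mm up ((distance between bush1 and seat1 below 0.0025 m or distance between bush1 and seat2 below 0.0025 m or distance between bush1 and seat3 below 0.0025 m or distance between bush1 and seat4 below 0.0025 m) and (distance between bush2 and seat1 below 0.0025 m or distance between bush2 and seat2 below 0.0025 m or distance between bush2 and seat3 below 0.0025 m or distance between bush2 and seat4 below 0.0025 m) and (distance between bush3 and seat1 below 0.0025 m or distance between bush3 and seat2 below 0.0025 m or distance between bush3 and seat3 below 0.0025 m or distance between bush3 and seat4 below 0.0025 m) and (distance between bush4 and seat1 below 0.0025 m or distance between bush4 and seat2 below 0.0025 m or distance between bush4 and seat3 below 0.0025 m or distance between bush4 and seat4 below 0.0025 m) and horizontal distance between base and mat below 0.025 m and angle between the x axis of base and the x axis of mat, either way round below 0.2 rad and height (world z) of base below 0.008 m and angle between base's own z axis and vertical below 0.06 rad and linear speed of base below 0.02 m/s and distance between basket_bar and hook_seat below 0.03 m and contact force between basket and hookstand above 0.5 N and height (world z) of basket above 0.05 m and linear speed of basket below 0.08 m/s); the robot touches nothing.
It fails at once if a bushing is forced into the base with more than 120 N of contact force (contact force between any of bush1, bush2, bush3, bush4 and base above 120 N).
It fails at once if another thing on the counter (mug, pricing gun, scissors) is shifted by more than 30 mm (distance of any of cup, pricegun, scissors from where it was at the start of the episode above 0.03 m).
Of bush1, bush2, bush3, bush4 only 3 to 4 are there at a start; the rules pass over those that are not, and their reading is None.
At some moment in a run one of bush1, bush2, bush3, bush4 may be knocked a few centimetres aside while the robot is not near it.
It also fails if it takes over 208 s, if anything falls off the work surface, if the arm or the gripper's body presses on something with over 40 N, if the wrist force passes 120 N, or if a joint passes its speed limit or range.

ROBOT

A 7-joint arm with a two-finger parallel gripper is mounted at the origin on the work surface. World frame = base frame: x ahead of the robot, y to its left, z up, the work surface at z = 0. Lengths are in m, angles in rad, forces in N, time in s.
With the tool pointing down it reaches from about 0.35 to 0.9 m from the base axis. Payload 19.9 kg.
Tool frame: the origin (TCP) lies at the very end of the fingers, on their centre line; the grasp point (between the pads) lies 19 mm behind it; z points along the fingers, y is the line along which they close (so a half turn about z gives the same grasp; the last joint's range is limited). The gripper opens to 94 mm and grips with 3 to 60 N. Pads are 16 mm wide; open, the fingers measure 119 mm over their backs; the gripper's body (75 mm by 177 mm) begins 78 mm behind the grasp point.
Start: joints at [-1.22, 0.417, -0.01, 1.614, 0.005, 1.111, -0.053], TCP at [0.239, 0.578, 0.205] pointing down, gripper open.
Joint ranges: [-2.81, 2.81], [-0.39, 2.02], [-1.27, 1.25], [0.06, 2.57], [-1.19, 4.33], [0.19, 2], [-2.82, 2.82]. Speed limits (rad/s): [1.89, 1.89, 2.39, 2.39, 3.01, 3.01, 3.01].

INTERFACE

Orientations are given as a rotation vector (axis times angle).
In Python, from bench import robot gives the robot as it stands.
- The arm moves only by the shell command python3 inch.py 'ROWS'. ROWS is a JSON list of rows, 1 to 10 of them, each of 7 numbers: the finger opening in m, then dx, dy, dz in m, then a rotation vector rx, ry, rz in rad; each row shifts and turns the commanded pose from where the row before left it, along the tool's axes as they then stand; what a row does not reach is not made up. A row lasts 1/12 s, in which the tool goes at most 0.0417 m and 0.125 rad, less where a joint would pass 70% of its speed; a pose out of reach is approached as far as the arm can. The fingers move at their own pace and stop on an object; the grip force is fixed at half the most. Time passes only in rows, so rows that do not move let the fingers close. It prints the time, the measured TCP pose, the force, the opening and the grip force at its end.
- robot.get_state(): the state, without advancing time (a new reading comes with each control period).
- robot.snapshot(name): name is "scene" or "top"; returns a dict with "image" (420x560x3 uint8, red, green, blue), "fx", "fy", "cx", "cy" (pixels), "R" (3x3) and "t" (3): a world point X has camera coordinates R X + t. Camera axes: x right, y down, z forward; pixel columns grow to the right and rows downward; lengths in m; the calibration is good to about 2 mm. A picture is of the moment at which its call begins. There is no depth.
- robot.finish_job(): hands the job in; it is judged then, once.
The state is a dict: "clock": time; "qpos": joint angles; "qvel": joint speeds; "joint_torque": joint torques, N m; "tcp_pos": TCP position; "ee_rot": TCP orientation; "contact_force": force on the tool from outside, world axes, zero at the start; "moment": the same for the moment, N m; "finger_gap": finger opening in m; "finger_force": force on a finger pad.
Only numpy, scipy, OpenCV 4.12 (cv2) and the standard library are available. Lean on these libraries where they do the work, as an engineer would, in place of code of your own. Each camera call takes 0.05 s, during which the arm holds its last target. There are 200 camera calls.

## Working session

There is one attempt and no reset: what is moved stays moved. The work goes in short steps, Python scripts to look and compute and a shell command to move; the robot and the scene stay as the last step left them, time stands still between calls to the robot, and variables do not carry over. Pictures are saved under pics/ and viewed, at most 14 in all, crops included, and the job is handed in when it is done.

```bash
ls; mkdir -p pics
python3 - <<'E'
from bench import robot
import cv2
s=robot.get_state();print({k:s[k] for k in('clock','tcp_pos','ee_rot','finger_gap')})
for n in('scene','top'):
    d=robot.snapshot(n);cv2.imwrite(f'pics/{n}0.png',d['image'][:,:,::-1]);print(n,d['fx'],d['cx'],d['cy'],d['R'],d['t'])
E
```

```text
bench.py
inch.py
pics
{'clock': 0.0, 'tcp_pos': array([0.23848627, 0.57728499, 0.20482979]), 'ee_rot': array([-6.11376902e-01, -3.08134600e+00,  1.93203869e-03]), 'finger_gap': 0.09411400419650705}
scene 505.457615681239 287.20785934080055 205.25488029587788 [[ 0.52186169  0.85291694  0.01389501]
 [ 0.45395336 -0.26388913 -0.85105163]
 [-0.72220961  0.45043893 -0.52489814]] [-0.24931449 -0.12587169  1.68643365]
top 457.93033332290616 280.48922682398216 212.3998763832242 [[ 7.38212756e-02 -9.97271426e-01  3.50648232e-04]
 [-9.71046498e-01 -7.19601155e-02 -2.27794732e-01]
 [ 2.27198409e-01  1.64756019e-02 -9.73709113e-01]] [-0.0682728   0.58285617  1.13810023]
```

View pics/top0.png

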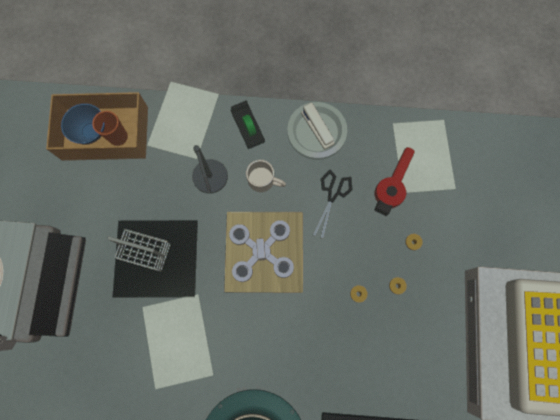

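View pics/scene0.png

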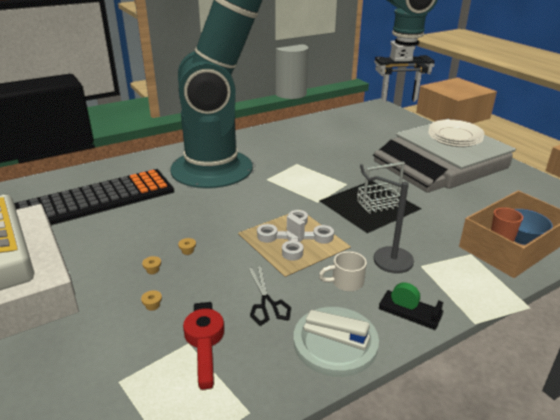

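The top view shows three brass bushings at (414,242), (398,286) and (359,294), the base at (261,248) on the board, the basket at (142,250) on the mat, the hook stand foot at (210,177) and the mug at (261,174). In the scene view the hook and basket bar are around (380,170).

```bash
cat > vis.py <<'E'
from bench import robot
import cv2, numpy as np
from scipy.spatial.transform import Rotation as Ro
def ray(d,px):
    v=np.array([(px[0]-d['cx'])/d['fx'],(px[1]-d['cy'])/d['fy'],1.])
    R=np.array(d['R']);return -R.T@np.array(d['t']),R.T@v
def onz(d,px,z):
    o,v=ray(d,px);return o+v*(z-o[2])/v[2]
def proj(d,X):
    c=np.array(d['R'])@np.array(X)+d['t'];return np.array([d['fx']*c[0]/c[2]+d['cx'],d['fy']*c[1]/c[2]+d['cy']])
def tri(d1,p1,d2,p2):
    o1,v1=ray(d1,p1);o2,v2=ray(d2,p2)
    s=np.linalg.lstsq(np.c_[v1,-v2],o2-o1,rcond=None)[0]
    a,b=o1+s[0]*v1,o2+s[1]*v2;return (a+b)/2,np.linalg.norm(a-b)
def hsv(d): return cv2.cvtColor(d['image'],cv2.COLOR_RGB2HSV)
def blobs(m,amin=20):
    n,l,st,c=cv2.connectedComponentsWithStats(m.astype(np.uint8));
    return [(c[i],st[i]) for i in range(1,n) if st[i][4]>=amin]
def bush(d,z=.028):
    h=hsv(d);m=cv2.inRange(h,(12,110,80),(28,255,255))
    out=[]
    for c in cv2.findContours(m,cv2.RETR_EXTERNAL,cv2.CHAIN_APPROX_NONE)[0]:
        if len(c)>=15 and 60<cv2.contourArea(c)<500:
            e=cv2.fitEllipse(c);out.append((np.round(e[0],1),np.round(e[1],1),onz(d,e[0],z).round(4)))
    return out
def tool(target,yaw=None):
    "displacement in tool axes from current tcp to target world pos; yaw: desired world direction of tool y axis (mod pi)"
    s=robot.get_state();r=Ro.from_rotvec(s['ee_rot']);d=r.inv().apply(np.array(target)-s['tcp_pos'])
    y=r.apply([0,1,0]);cur=np.arctan2(y[1],y[0])
    dy=None if yaw is None else -((yaw-cur+np.pi/2)%np.pi-np.pi/2)  # tool z down
    print('tcp',s['tcp_pos'].round(4),'tilt z',r.apply([0,0,1]).round(3),'toolyaw',round(cur,3),'move',d.round(4),'rz',dy,'j7',s['qpos'][6].round(2),'t',s['clock'])
E
python3 - <<'E'
from vis import *
d=robot.snapshot('top');s=robot.snapshot('scene')
for b in bush(d):print(b)
print('scene');
for b in bush(s):print(b)
im=d['image'];h=hsv(d)
m=np.zeros(h.shape[:2],np.uint8);m[190:320,90:220]=cv2.inRange(h,(0,0,0),(180,255,45))[190:320,90:220]
c=max(cv2.findContours(m,0,1)[0],key=cv2.contourArea);r=cv2.minAreaRect(cv2.convexHull(c));print('mat',r);P=np.array([onz(d,p,.003) for p in cv2.boxPoints(r)]);print(P.round(3),P.mean(0))
def crop(d,n,x,y,w,hh,k):cv2.imwrite(n,cv2.resize(d['image'][y:y+hh,x:x+w,::-1],None,fx=k,fy=k,interpolation=cv2.INTER_CUBIC))
a=cv2.resize(d['image'][130:305,95:310,::-1],None,fx=3.4,fy=3.4,interpolation=cv2.INTER_CUBIC);cv2.imwrite('pics/c1.png',a)
a=cv2.resize(s['image'][145:280,235:425,::-1],None,fx=4,fy=4,interpolation=cv2.INTER_CUBIC);cv2.imwrite('pics/c2.png',a)
E
```

```text
(array([358.5, 293.5]), array([15.3, 15.4]), array([ 0.3936, -0.2437,  0.028 ]))
(array([397.5, 285.4]), array([15.1, 15.7]), array([ 0.4221, -0.3449,  0.028 ]))
(array([413.5, 241.4]), array([14.7, 15.3]), array([ 0.5421, -0.386 ,  0.028 ]))
scene
(array([151.1, 299.4]), array([18.3, 19.3]), array([ 0.552, -0.392,  0.028]))
(array([151.5, 264.2]), array([16.3, 17.4]), array([ 0.4338, -0.3514,  0.028 ]))
(array([186.8, 245.4]), array([15.3, 16.1]), array([ 0.4052, -0.2509,  0.028 ]))
(array([  5.9, 229.7]), array([15. , 54.2]), array([ 0.104 , -0.6288,  0.028 ]))
(array([138.3, 182.1]), array([ 6.5, 20.1]), array([ 0.0262, -0.2554,  0.028 ]))
(array([553.7, 163.1]), array([12.7, 35.4]), array([0.587 , 0.9759, 0.028 ]))
(array([356.8,  35.5]), array([ 2.5, 87.6]), array([-1.1455,  1.5055,  0.028 ]))
mat ((154.5, 258.5), (75.0, 83.0), 90.0)
[[0.543 0.436 0.003]
 [0.56  0.207 0.003]
 [0.357 0.184 0.003]
 [0.34  0.404 0.003]] [0.44988781 0.30761047 0.003     ]
```

View pics/c1.png

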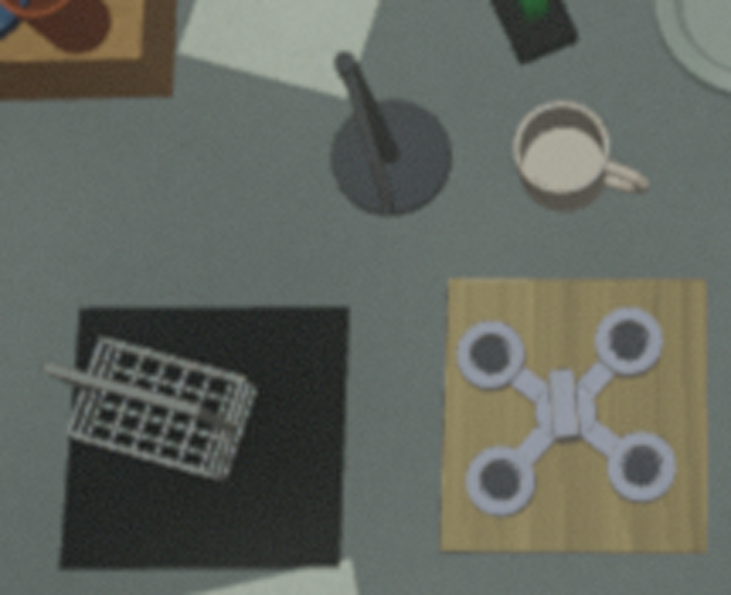

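View pics/c2.png

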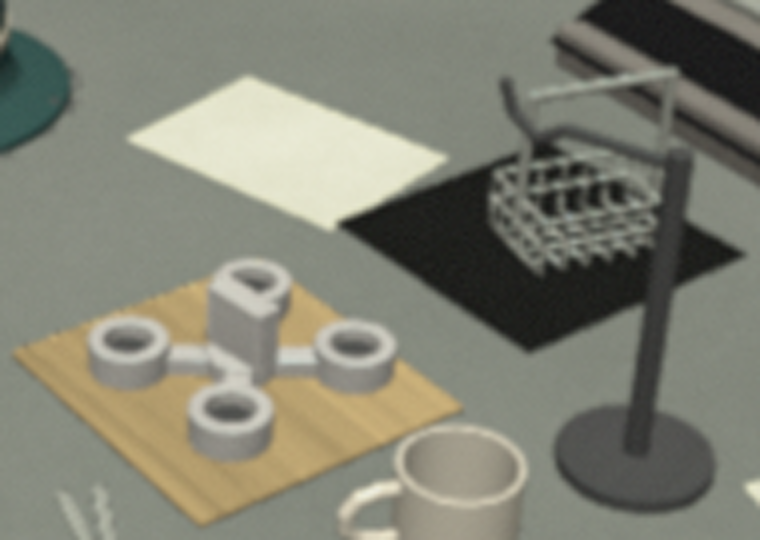

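The c1 crop (3.4×, offset 95,130) shows bosses at (490,355), (629,341), (641,466) and (500,481), the bar from (47,370) to about (215,410), the post top at (345,62), the foot at (392,157) and the arm tip at (388,210). In c2 (4×, offset 235,145) the bar runs from (530,97) to (675,72), the hook tip is at (507,82), the notch at (538,138) and the post top at (680,155).

Run:
```python
from vis import *
d=robot.snapshot('top');s=robot.snapshot('scene')
T=lambda x,y:(95+(x-1.2)/3.4,130+(y-1.2)/3.4); S=lambda x,y:(235+(x-1.5)/4,145+(y-1.5)/4)
print('bases',[onz(d,T(*p),.032).round(4)[:2] for p in((490,355),(629,341),(641,466),(500,481))])
# refine bosses: bright low-sat mask inside local window
h=hsv(d);g=d['image'].astype(int)
m=((h[...,1]<45)&(h[...,2]>125)).astype(np.uint8)
C=[]
for p in((490,355),(629,341),(641,466),(500,481)):
    x,y=np.round(T(*p)).astype(int);w=d['image'][y-6:y+7,x-6:x+7].mean(2)
    k=(w.max()-w)*(w<(w.max()+w.min())/2);yy,xx=np.mgrid[y-6:y+7,x-6:x+7]
    c=(xx*k).sum()/k.sum(),(yy*k).sum()/k.sum();C.append(onz(d,c,.032)[:2]);print(np.round(c,2),T(*p),C[-1].round(4))
C=np.array(C);print('center',C.mean(0),'sides',[np.linalg.norm(C[i]-C[(i+1)%4]).round(4) for i in range(4)])
# box board
for p in((448,279),(707,282),(707,552),(441,551)):print('board',onz(d,T(*p),.006).round(4))
for p in((79,308),(349,307),(340,568),(60,569)):print('mat',onz(d,T(*p),.003).round(4))
print('foot',onz(d,T(392,157),.006).round(4),onz(s,S(636,456),.008).round(4));print('posttop',onz(d,T(345,62),.225).round(4),tri(d,T(345,62),s,S(680,153)))
print('tip',onz(d,T(388,210),.237).round(4),onz(s,S(507,82),.237).round(4),tri(d,T(388,210),s,S(507,82)))
print('notch',onz(s,S(538,138),.211).round(4))
print('bar top',onz(d,T(47,370),.125).round(4),onz(d,T(215,410),.125).round(4))
print('bar sc',onz(s,S(530,97),.125).round(4),onz(s,S(675,72),.125).round(4))
print('bar tri',tri(d,T(47,370),s,S(675,72)),tri(d,T(215,410),s,S(530,97)))
tool([.4221,-.3449,.028])
```

```text
bases [array([0.5268, 0.0827]), array([ 0.5461, -0.0258]), array([ 0.4483, -0.0424]), array([0.4287, 0.0657])]
[238.69 233.57] (238.76470588235296, 234.05882352941177) [0.5281 0.0831]
[279.51 229.54] (279.6470588235294, 229.94117647058823) [ 0.5472 -0.0253]
[283.21 266.56] (283.17647058823525, 266.7058823529412) [ 0.4487 -0.0424]
[241.64 270.68] (241.7058823529412, 271.11764705882354) [0.4298 0.0659]
center [0.48845555 0.02031804] sides [np.float64(0.11), np.float64(0.0999), np.float64(0.11), np.float64(0.0998)]
board [0.5915 0.1256 0.006 ]
board [ 0.6046 -0.0851  0.006 ]
board [ 0.388  -0.0987  0.006 ]
board [0.3734 0.109  0.006 ]
mat [0.5459 0.4228 0.003 ]
mat [0.5629 0.2039 0.003 ]
mat [0.3546 0.1869 0.003 ]
mat [0.3377 0.4053 0.003 ]
foot [0.6916 0.1824 0.006 ] [0.6916 0.1811 0.008 ]
posttop [0.6905 0.1821 0.225 ] (array([0.69010057, 0.18135958, 0.22424307]), np.float64(0.0020460869106972484))
tip [0.5836 0.1385 0.237 ] [0.5899 0.1333 0.237 ] (array([0.58429762, 0.13878034, 0.23323441]), np.float64(0.0009586696798344587))
notch [0.6172 0.1377 0.211 ]
bar top [0.4755 0.3928 0.125 ] [0.4555 0.2671 0.125 ]
bar sc [0.4486 0.2796 0.125 ] [0.4705 0.3956 0.125 ]
bar tri (array([0.47490481, 0.39131504, 0.12810477]), np.float64(0.0004944200186464935)) (array([0.45651071, 0.26836776, 0.13067133]), np.float64(0.006379521180092917))
tcp [0.2386 0.5775 0.2052] tilt z [-0. -0. -1.] toolyaw 1.179 move [-0.5218 -0.7824  0.1776] rz None j7 -0.05 t 0.3
```

```bash
python3 inch.py '[[0.07,0,0,0,0,0,0.12],[0.07,0,0,0,0,0,0.12],[0.07,0,0,0,0,0,0.12],[0.07,0,0,0,0,0,0.12],[0.07,0,0,0,0,0,0.12],[0.07,0,0,0,0,0,0.12],[0.07,0,0,0,0,0,0.12],[0.07,0,0,0,0,0,0.12],[0.07,0,0,0,0,0,0.047],[0.07,0,0,0,0,0,0]]'
python3 -c "
from vis import *
tool([.3936,-.2437,.12],.172);tool([.4221,-.3449,.12],.172)"
```

```text
clock: 1.13
tcp_pos: [0.2385, 0.5776, 0.2053]
ee_rot: [2.025, 2.401, -0.0]
contact_force: [-0.7, -0.5, -0.0]
finger_gap: 0.0702
finger_force: 0.0
tcp [0.2385 0.5776 0.2053] tilt z [ 0. -0. -1.] toolyaw 0.17 move [-0.8357  0.0142  0.0856] rz -0.0023978633186663156 j7 -0.99 t 1.1333
tcp [0.2385 0.5776 0.2053] tilt z [ 0. -0. -1.] toolyaw 0.17 move [-0.9402  0.0252  0.0856] rz -0.0023978633186663156 j7 -0.99 t 1.1333
```

```bash
python3 inch.py '[[0.07,-0.035,0.018,0,0,0,0],[0.07,-0.035,0.018,0,0,0,0],[0.07,-0.035,0.018,0,0,0,0],[0.07,-0.035,0.018,0,0,0,0],[0.07,-0.035,0.018,0,0,0,0],[0.07,-0.035,0.018,0,0,0,0],[0.07,-0.035,0.018,0,0,0,0],[0.07,-0.035,0.018,0,0,0,0],[0.07,-0.035,0,0,0,0,0],[0.07,-0.035,0,0,0,0,0]]' >/dev/null
python3 inch.py '[[0.07,-0.035,0,0,0,0,0],[0.07,-0.035,0,0,0,0,0],[0.07,-0.035,0,0,0,0,0],[0.07,-0.035,-0.018,0,0,0,0],[0.07,-0.035,-0.018,0.01,0,0,0],[0.07,-0.035,-0.018,0.01,0,0,0],[0.07,-0.035,-0.018,0.01,0,0,0],[0.07,-0.035,-0.018,0.01,0,0,0],[0.07,-0.035,-0.018,0.01,0,0,0],[0.07,-0.035,-0.018,0.01,0,0,0]]' | tail -6
python3 -c "
from vis import *
d=robot.snapshot('top')
for b in bush(d):print(b)
tool([.3936,-.2437,.06],.172)"
```

```text
clock: 2.8
tcp_pos: [0.3753, -0.1104, 0.1454]
ee_rot: [2.018, 2.407, 0.002]
contact_force: [2.1, 0.2, -0.2]
finger_gap: 0.0703
finger_force: 0.0
(array([397.5, 285.4]), array([15.1, 15.7]), array([ 0.4221, -0.3449,  0.028 ]))
(array([413.6, 241.5]), array([14.6, 15.3]), array([ 0.542, -0.386,  0.028]))
(array([ 57.9, 107. ]), array([14.7, 23.4]), array([0.8585, 0.6368, 0.028 ]))
tcp [ 0.3726 -0.116   0.1441] tilt z [-0.001 -0.001 -1.   ] toolyaw 0.17 move [-0.1294 -0.0008  0.0841] rz -0.0019008817926218224 j7 0.47 t 2.85
```

```bash
python3 inch.py '[[0.07,-0.0324,0,0,0,0,0],[0.07,-0.0324,0,0,0,0,0],[0.07,-0.0324,0,0,0,0,0],[0.07,-0.0324,0,0,0,0,0],[0.07,0,0,0.03,0,0,0],[0.07,0,0,0.03,0,0,0],[0.07,0,0,0.024,0,0,0],[0.07,0,0,0,0,0,0],[0.07,0,0,0,0,0,0]]' | tail -6
python3 -c "
from vis import *
tool([.3936,-.2437,.0185],.172)"
```

```text
clock: 3.6
tcp_pos: [0.3978, -0.2368, 0.0614]
ee_rot: [-2.02, -2.404, 0.002]
contact_force: [0.3, -0.6, 0.2]
finger_gap: 0.0702
finger_force: 0.0
tcp [ 0.3978 -0.2368  0.0614] tilt z [-0.002  0.    -1.   ] toolyaw 0.173 move [-0.0061 -0.0052  0.0429] rz 0.0008609448536005537 j7 1.0 t 3.6
```

```bash
python3 inch.py '[[0.07,-0.0061,-0.0052,0,0,0,0],[0.07,0,0,0.02,0,0,0],[0.07,0,0,0.0229,0,0,0],[0.07,0,0,0,0,0,0],[0.07,0,0,0,0,0,0],[0.02,0,0,0,0,0,0],[0.02,0,0,0,0,0,0],[0.02,0,0,0,0,0,0],[0.02,0,0,0,0,0,0],[0.02,0,0,0,0,0,0]]' | tail -6
python3 -c "
from vis import *
tool([.3936,-.2437,.0185],.172)"
python3 inch.py '[[0.02,0,0,0,0,0,0],[0.02,0,0,0,0,0,0],[0.02,0,0,0,0,0,0],[0.02,0,0,0,0,0,0]]'
```

```text
clock: 4.43
tcp_pos: [0.3947, -0.2436, 0.0192]
ee_rot: [2.022, 2.404, 0.001]
contact_force: [-1.0, 1.2, 10.3]
finger_gap: 0.043
finger_force: 30.0
tcp [ 0.3947 -0.2436  0.0192] tilt z [ 0.001 -0.    -1.   ] toolyaw 0.172 move [ 0.0001 -0.001   0.0007] rz 0.00023794812040556224 j7 1.09 t 4.4333
clock: 4.77
tcp_pos: [0.3947, -0.2437, 0.0192]
ee_rot: [2.022, 2.404, 0.001]
contact_force: [-2.7, 0.9, 11.2]
finger_gap: 0.0432
finger_force: 30.0
```

```bash
python3 inch.py '[[0.02,0,0,-0.02,0,0,0],[0.02,0,0,-0.03,0,0,0],[0.02,0,0,-0.03,0,0,0],[0.02,0,0,0,0,0,0]]'|tail -5
python3 -c "
from vis import *
tool([.4492,-.0424,.075],.172)"
python3 inch.py '[[0.02,0.035,0.004,0,0,0,0],[0.02,0.035,0.004,0,0,0,0],[0.02,0.035,0.004,0,0,0,0],[0.02,0.035,0.004,0,0,0,0],[0.02,0.035,0.004,0,0,0,0],[0.02,0.014,0.001,0,0,0,0],[0.02,0,0,0,0,0,0],[0.02,0,0,0,0,0,0]]'
python3 -c "
from vis import *
tool([.4492,-.0424,.055],.172)"
```

```text
tcp_pos: [0.3959, -0.2448, 0.1028]
ee_rot: [2.02, 2.4, 0.003]
contact_force: [1.2, -1.4, -0.7]
finger_gap: 0.0431
finger_force: 30.0
tcp [ 0.3959 -0.2448  0.1028] tilt z [ 0.005 -0.002 -1.   ] toolyaw 0.171 move [0.1904 0.0869 0.0277] rz -0.000600831534777635 j7 0.96 t 5.1
clock: 5.77
tcp_pos: [0.3826, -0.0531, 0.0985]
ee_rot: [-2.02, -2.406, -0.0]
contact_force: [-0.3, -1.3, -0.2]
finger_gap: 0.0432
finger_force: 30.0
tcp [ 0.3826 -0.0531  0.0985] tilt z [ 0.  0. -1.] toolyaw 0.174 move [-0.001   0.0675  0.0435] rz 0.0021414287815826327 j7 0.41 t 5.7667
```

```bash
python3 inch.py '[[0.02,0,0.0337,0,0,0,0],[0.02,-0.001,0.0338,0,0,0,0],[0.02,0,0,0.03,0,0,0],[0.02,0,0,0.01,0,0,0],[0.02,0,0,0,0,0,0],[0.02,0,0,0,0,0,0],[0.02,0,0,0,0,0,0]]'|tail -5
python3 -c "
from vis import *
tool([.4492,-.0424,.055],.172)
s=robot.snapshot('scene');cv2.imwrite('pics/i1.png',cv2.resize(s['image'][180:280,220:370,::-1],None,fx=5,fy=5,interpolation=cv2.INTER_CUBIC))"
```

```text
tcp_pos: [0.4491, -0.0439, 0.0594]
ee_rot: [2.024, 2.403, 0.0]
contact_force: [-0.3, -0.2, -0.6]
finger_gap: 0.0432
finger_force: 30.0
tcp [ 0.4491 -0.0439  0.0594] tilt z [ 0.  0. -1.] toolyaw 0.171 move [0.0015 0.0003 0.0044] rz -0.0012660593895048589 j7 0.53 t 6.35
```

View pics/i1.png

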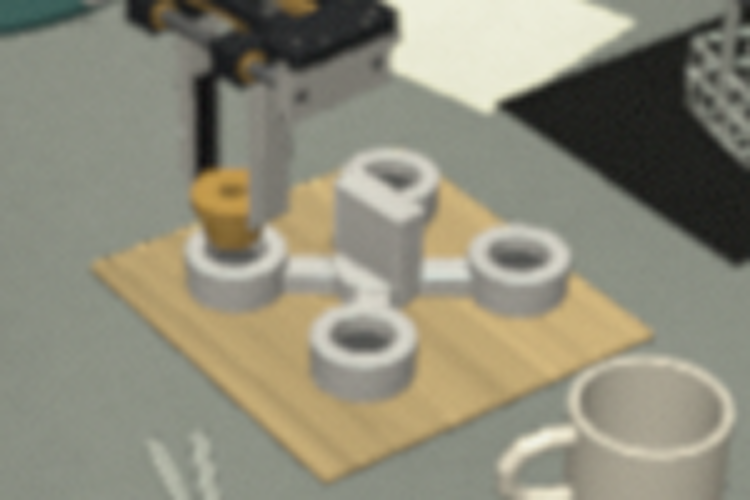

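The bushing is held upright just above the near-left bore (boss at about (236,255) in the crop) and looks lined up.

```bash
python3 inch.py '[[0.02,0.0015,0.0003,0.004,0,0,0],[0.02,0,0,0.002,0,0,0],[0.02,0,0,0.002,0,0,0],[0.02,0,0,0.001,0,0,0],[0.02,0,0,0,0,0,0]]'|tail -5
python3 inch.py '[[0.02,0,0,0.0015,0,0,0],[0.02,0,0,0.001,0,0,0],[0.02,0,0,0,0,0,0]]'|tail -5
python3 -c "
from vis import *
tool([.4492,-.0424,.055],.172)
print(robot.get_state()['moment'])"
```

```text
tcp_pos: [0.4492, -0.0416, 0.0494]
ee_rot: [-2.022, -2.404, 0.0]
contact_force: [-1.0, -0.0, -1.2]
finger_gap: 0.0428
finger_force: 30.0
tcp_pos: [0.4491, -0.0417, 0.0469]
ee_rot: [-2.022, -2.404, 0.001]
contact_force: [-1.2, -0.7, -1.6]
finger_gap: 0.0429
finger_force: 30.0
tcp [ 0.4491 -0.0417  0.0469] tilt z [-0. -0. -1.] toolyaw 0.172 move [-0.0007 -0.0001 -0.0081] rz -9.337846625045998e-05 j7 0.54 t 7.0667
[-0.09087394  0.2272557   0.00622686]
```

```bash
python3 inch.py '[[0.02,0,0,0.002,0,0,0],[0.02,0,0,0,0,0,0]]'|tail -5
python3 inch.py '[[0.02,0,0,0.001,0,0,0],[0.02,0,0,0,0,0,0]]'|tail -5
python3 inch.py '[[0.02,0,0,0.001,0,0,0],[0.02,0,0,0,0,0,0]]'|tail -5
```

```text
tcp_pos: [0.4491, -0.0417, 0.0448]
ee_rot: [-2.022, -2.404, 0.001]
contact_force: [-1.2, -0.3, -1.2]
finger_gap: 0.0434
finger_force: 30.0
tcp_pos: [0.4491, -0.0417, 0.0439]
ee_rot: [-2.022, -2.404, 0.001]
contact_force: [-1.2, 0.5, -0.6]
finger_gap: 0.043
finger_force: 30.0
tcp_pos: [0.4492, -0.0417, 0.0429]
ee_rot: [-2.022, -2.404, 0.0]
contact_force: [-3.0, -0.7, -1.5]
finger_gap: 0.0431
finger_force: 30.0
```

```bash
python3 inch.py '[[0.02,0,0,0.001,0,0,0],[0.02,0,0,0,0,0,0]]'|tail -5
python3 inch.py '[[0.02,0,0,0.001,0,0,0],[0.02,0,0,0,0,0,0]]'|tail -5
```

```text
tcp_pos: [0.4492, -0.0417, 0.042]
ee_rot: [-2.022, -2.404, 0.0]
contact_force: [-4.3, -1.6, 2.3]
finger_gap: 0.043
finger_force: 30.0
tcp_pos: [0.4492, -0.0418, 0.0412]
ee_rot: [-2.023, -2.404, 0.0]
contact_force: [-5.7, -0.8, 5.6]
finger_gap: 0.0434
finger_force: 30.0
```

```bash
python3 inch.py '[[0.07,0,0,0,0,0,0],[0.07,0,0,0,0,0,0],[0.07,0,0,0,0,0,0],[0.07,0,0,-0.01,0,0,0],[0.07,0,0,-0.015,0,0,0],[0,0,0,0,0,0,0],[0,0,0,0,0,0,0],[0,0,0,0,0,0,0],[0,0,0,0,0,0,0],[0,0,0,0,0,0,0]]'|tail -5
python3 inch.py '[[0,0,0,0.006,0,0,0],[0,0,0,0.004,0,0,0],[0,0,0,0.002,0,0,0],[0,0,0,0,0,0,0]]'|tail -5
python3 inch.py '[[0,0,0,0.002,0,0,0],[0,0,0,0.001,0,0,0],[0,0,0,0.001,0,0,0],[0,0,0,0.001,0,0,0],[0,0,0,0,0,0,0]]'|tail -5
```

```text
tcp_pos: [0.4491, -0.0417, 0.0658]
ee_rot: [-2.022, -2.404, 0.001]
contact_force: [-0.8, 0.7, -1.3]
finger_gap: 0.0402
finger_force: 0.0
tcp_pos: [0.4489, -0.0418, 0.0534]
ee_rot: [-2.022, -2.403, 0.002]
contact_force: [-0.5, 1.1, -0.7]
finger_gap: 0.0136
finger_force: 0.0
tcp_pos: [0.4494, -0.0417, 0.0492]
ee_rot: [2.022, 2.404, 0.0]
contact_force: [-0.8, 0.3, 3.2]
finger_gap: 0.0004
finger_force: 1.7
```

```bash
python3 inch.py '[[0,0,0,0.001,0,0,0],[0,0,0,0.001,0,0,0],[0,0,0,0.001,0,0,0],[0,0,0,0,0,0,0]]'|grep -E 'tcp|contact'
python3 inch.py '[[0,0,0,0.001,0,0,0],[0,0,0,0.001,0,0,0],[0,0,0,0.001,0,0,0],[0,0,0,0,0,0,0]]'|grep -E 'tcp|contact'
```

```text
tcp_pos: [0.4495, -0.0417, 0.0462]
contact_force: [-1.7, -0.7, 5.5]
tcp_pos: [0.4494, -0.0417, 0.0432]
contact_force: [-1.8, -0.1, 5.9]
```

```bash
python3 inch.py '[[0,0,0,0.001,0,0,0],[0,0,0,0,0,0,0]]'|grep -E 'tcp|contact'
python3 inch.py '[[0,0,0,0.001,0,0,0],[0,0,0,0,0,0,0]]'|grep -E 'tcp|contact'
```

```text
tcp_pos: [0.4494, -0.0417, 0.0423]
contact_force: [-2.2, -0.0, 6.6]
tcp_pos: [0.4494, -0.0417, 0.0413]
contact_force: [-2.4, -0.2, 7.0]
```

```bash
python3 inch.py '[[0,0,0,0.0007,0,0,0],[0,0,0,0,0,0,0]]'|grep -E 'tcp|contact'
python3 inch.py '[[0,0,0,0.0005,0,0,0],[0,0,0,0,0,0,0]]'|grep -E 'tcp|contact'
python3 inch.py '[[0,0,0,0.0005,0,0,0],[0,0,0,0,0,0,0]]'|grep -E 'tcp|contact'
```

```text
tcp_pos: [0.4494, -0.0417, 0.0406]
contact_force: [-2.2, -0.4, 8.0]
tcp_pos: [0.4495, -0.0417, 0.0402]
contact_force: [-3.5, 0.8, 11.2]
tcp_pos: [0.4495, -0.0417, 0.0401]
contact_force: [-8.0, 0.4, 26.3]
```

```bash
python3 inch.py '[[0,0,0,-0.005,0,0,0],[0.07,0,0,-0.03,0,0,0],[0.07,-0.03,0,-0.035,0,0,0],[0.07,-0.035,0,0,0,0,0],[0.07,-0.035,0,0,0,0,0],[0.07,-0.035,0,0,0,0,0],[0.07,-0.035,0,0,0,0,0],[0.07,0,0,0,0,0,0]]'|tail -6
python3 - <<'E'
from vis import *
d=robot.snapshot('top')
for b in bush(d):print(b,onz(d,b[0],.04).round(4))
C=[]
for x,y in((239,234),(280,230),(242,271)):
    w=d['image'][y-6:y+7,x-6:x+7].mean(2)
    k=(w.max()-w)*(w<(w.max()+w.min())/2);yy,xx=np.mgrid[y-6:y+7,x-6:x+7]
    c=(xx*k).sum()/k.sum(),(yy*k).sum()/k.sum();C.append(onz(d,c,.032)[:2]);print(C[-1].round(4))
tool([.4227,-.3449,.06],.172)
E
```

```text
clock: 11.65
tcp_pos: [0.4779, -0.2129, 0.1066]
ee_rot: [2.028, 2.396, -0.003]
contact_force: [-1.0, -0.2, -0.3]
finger_gap: 0.0438
finger_force: 0.0
(array([397.5, 285.4]), array([15.1, 15.7]), array([ 0.4221, -0.3449,  0.028 ])) [ 0.421 -0.342  0.04 ]
(array([283.1, 266.2]), array([14. , 14.2]), array([ 0.4502, -0.042 ,  0.028 ])) [ 0.4487 -0.0421  0.04  ]
[0.5281 0.0832]
[ 0.5473 -0.0251]
[0.4298 0.0659]
tcp [ 0.4776 -0.2098  0.1062] tilt z [ 0.    -0.002 -1.   ] toolyaw 0.167 move [-0.124  -0.0766  0.0464] rz -0.004760316967882039 j7 0.84 t 11.7
```

```bash
python3 inch.py '[[0.07,-0.031,-0.019,0,0,0,0],[0.07,-0.031,-0.019,0,0,0,0],[0.07,-0.031,-0.019,0,0,0,0],[0.07,-0.031,-0.019,0,0,0,0],[0.07,0,0,0.025,0,0,0],[0.07,0,0,0.021,0,0,0.005],[0.07,0,0,0,0,0,0],[0.07,0,0,0,0,0,0],[0.07,0,0,0,0,0,0]]'|tail -6
python3 -c "
from vis import *
tool([.4228,-.3445,.019],.172)"
```

```text
clock: 12.45
tcp_pos: [0.4249, -0.3411, 0.061]
ee_rot: [2.027, 2.4, 0.0]
contact_force: [0.5, -0.1, -0.2]
finger_gap: 0.0699
finger_force: 0.0
tcp [ 0.4249 -0.3411  0.061 ] tilt z [ 0.001 -0.    -1.   ] toolyaw 0.168 move [-0.003  -0.0027  0.042 ] rz -0.003867832837243901 j7 1.17 t 12.45
```

```bash
python3 inch.py '[[0.07,-0.003,-0.0027,0,0,0,-0.004],[0.07,0,0,0.02,0,0,0],[0.07,0,0,0.0215,0,0,0],[0.07,0,0,0,0,0,0],[0.02,0,0,0,0,0,0],[0.02,0,0,0,0,0,0],[0.02,0,0,0,0,0,0],[0.02,0,0,0,0,0,0],[0.02,0,0,0,0,0,0],[0.02,0,0,0,0,0,0]]' | tail -6
python3 inch.py '[[0.02,0,0,0,0,0,0],[0.02,0,0,-0.02,0,0,0],[0.02,0,0,-0.03,0,0,0],[0.02,0,0,-0.03,0,0,0],[0.02,0,0,0,0,0,0]]'|tail -5
python3 -c "
from vis import *
tool([.548,-.0247,.10],.172)"
```

```text
clock: 13.28
tcp_pos: [0.4226, -0.3452, 0.0195]
ee_rot: [2.023, 2.402, 0.001]
contact_force: [-1.0, 1.8, 9.3]
finger_gap: 0.0431
finger_force: 30.0
tcp_pos: [0.4237, -0.3466, 0.1034]
ee_rot: [2.02, 2.398, 0.002]
contact_force: [2.5, -0.6, -1.5]
finger_gap: 0.0433
finger_force: 30.0
tcp [ 0.4237 -0.3466  0.1034] tilt z [ 0.005 -0.003 -1.   ] toolyaw 0.17 move [0.2962 0.1771 0.0031] rz -0.0015040116939792902 j7 1.14 t 13.7
```

```bash
python3 inch.py '[[0.02,0.033,0.0197,0,0,0,0],[0.02,0.033,0.0197,0,0,0,0],[0.02,0.033,0.0197,0,0,0,0],[0.02,0.033,0.0197,0,0,0,0],[0.02,0.033,0.0197,0,0,0,0],[0.02,0.033,0.0197,0,0,0,0],[0.02,0.033,0.0197,0,0,0,0],[0.02,0.033,0.0197,0,0,0,0],[0.02,0.032,0.0195,0,0,0,0],[0.02,0,0,0,0,0,0]]' | tail -6
python3 inch.py '[[0.02,0,0,0.03,0,0,0],[0.02,0,0,0,0,0,0],[0.02,0,0,0,0,0,0],[0.02,0,0,0,0,0,0]]' | tail -6
python3 -c "
from vis import *
tool([.548,-.0247,.055],.172)"
```

```text
clock: 14.53
tcp_pos: [0.5483, -0.0153, 0.0981]
ee_rot: [-2.013, -2.411, -0.003]
contact_force: [-0.4, 1.2, -1.6]
finger_gap: 0.0427
finger_force: 30.0
clock: 14.87
tcp_pos: [0.5463, -0.0239, 0.0693]
ee_rot: [2.025, 2.402, -0.0]
contact_force: [-0.1, -1.3, -1.2]
finger_gap: 0.0427
finger_force: 30.0
tcp [ 0.5463 -0.0239  0.0693] tilt z [ 0. -0. -1.] toolyaw 0.17 move [-0.0011  0.0015  0.0143] rz -0.002072705337346825 j7 0.51 t 14.8667
```

```bash
python3 inch.py '[[0.02,-0.0016,0.0015,0.01,0,0,0],[0.02,0,0,0.004,0,0,0],[0.02,0,0,0,0,0,0]]'|tail -5
python3 inch.py '[[0.02,0,0,0.003,0,0,0],[0.02,0,0,0.003,0,0,0],[0.02,0,0,0.001,0,0,0],[0.02,0,0,0.001,0,0,0],[0.02,0,0,0,0,0,0]]'|tail -5
python3 -c "
from vis import *
tool([.548,-.0252,.0415],.172)"
```

```text
tcp_pos: [0.5477, -0.0247, 0.0539]
ee_rot: [-2.024, -2.402, 0.001]
contact_force: [-0.4, 1.3, -1.2]
finger_gap: 0.0429
finger_force: 30.0
tcp_pos: [0.5478, -0.0244, 0.0463]
ee_rot: [-2.023, -2.403, 0.001]
contact_force: [-1.9, 0.7, -2.8]
finger_gap: 0.0429
finger_force: 30.0
tcp [ 0.5478 -0.0244  0.0463] tilt z [-0.001 -0.    -1.   ] toolyaw 0.171 move [-0.0008  0.0001  0.0048] rz -0.0010015482348848526 j7 0.53 t 15.5333
```

```bash
python3 inch.py '[[0.02,0,0,0.002,0,0,0],[0.02,0,0,0.001,0,0,0],[0.02,0,0,0.001,0,0,0],[0.02,0,0,0,0,0,0]]'|grep -E 'tcp|contact'
python3 inch.py '[[0.02,0,0,0.001,0,0,0],[0.02,0,0,0,0,0,0]]'|grep -E 'tcp|contact'
python3 inch.py '[[0.02,0,0,0.0007,0,0,0],[0.02,0,0,0,0,0,0]]'|grep -E 'tcp|contact'
```

```text
tcp_pos: [0.5478, -0.0245, 0.0425]
contact_force: [-4.8, -0.5, 2.5]
tcp_pos: [0.5478, -0.0245, 0.0417]
contact_force: [-6.0, -0.2, 8.1]
tcp_pos: [0.5478, -0.0244, 0.0411]
contact_force: [-6.6, -0.7, 10.1]
```

```bash
python3 inch.py '[[0.07,0,0,0,0,0,0],[0.07,0,0,0,0,0,0],[0.07,0,0,0,0,0,0],[0.07,0,0,-0.01,0,0,0],[0.07,0,0,-0.0145,0,0,0],[0,0,0,0,0,0,0],[0,0,0,0,0,0,0],[0,0,0,0,0,0,0],[0,0,0,0,0,0,0],[0,0,0,0,0,0,0]]'|grep -E 'tcp|contact|gap'
python3 inch.py '[[0,0,0,0,0,0,0],[0,0,0,0,0,0,0],[0,0,0,0.006,0,0,0],[0,0,0,0.006,0,0,0],[0,0,0,0.003,0,0,0],[0,0,0,0.001,0,0,0],[0,0,0,0.001,0,0,0],[0,0,0,0,0,0,0]]'|grep -E 'tcp|contact|gap'
```

```text
tcp_pos: [0.5478, -0.0244, 0.065]
contact_force: [-0.0, -0.5, -0.2]
finger_gap: 0.0402
tcp_pos: [0.5494, -0.0242, 0.0486]
contact_force: [4.3, 1.5, 7.0]
finger_gap: 0.0005
```

```bash
python3 inch.py '[[0,0,0,0.001,0,0,0],[0,0,0,0.001,0,0,0],[0,0,0,0.001,0,0,0],[0,0,0,0,0,0,0]]'|grep -E 'tcp|contact|gap'
python3 inch.py '[[0,0,0,0.001,0,0,0],[0,0,0,0.001,0,0,0],[0,0,0,0.001,0,0,0],[0,0,0,0,0,0,0]]'|grep -E 'tcp|contact'
```

```text
tcp_pos: [0.5496, -0.0242, 0.0458]
contact_force: [5.4, 1.7, 8.5]
finger_gap: 0.0004
tcp_pos: [0.5496, -0.0242, 0.0428]
contact_force: [5.0, 1.7, 7.8]
```

```bash
python3 inch.py '[[0,0,0,0.001,0,0,0],[0,0,0,0.001,0,0,0],[0,0,0,0,0,0,0]]'|grep -E 'tcp|contact'
python3 inch.py '[[0,0,0,0.0006,0,0,0],[0,0,0,0,0,0,0]]'|grep -E 'tcp|contact'
python3 inch.py '[[0,0,0,0.0005,0,0,0],[0,0,0,0,0,0,0]]'|grep -E 'tcp|contact'
```

```text
tcp_pos: [0.5499, -0.0241, 0.0409]
contact_force: [6.5, 2.1, 9.0]
tcp_pos: [0.5501, -0.0241, 0.0405]
contact_force: [6.4, 2.4, 9.7]
tcp_pos: [0.5502, -0.0242, 0.0402]
contact_force: [5.0, 3.2, 13.5]
```

```bash
python3 inch.py '[[0,0,0,0.0005,0,0,0],[0,0,0,0,0,0,0]]'|grep -E 'tcp|contact'
python3 -c "
from vis import *
s=robot.snapshot('scene');cv2.imwrite('pics/i2.png',cv2.resize(s['image'][180:320,120:370,::-1],None,fx=3.2,fy=3.2,interpolation=cv2.INTER_CUBIC))"
```

```text
tcp_pos: [0.5502, -0.0242, 0.0401]
contact_force: [1.2, 3.3, 23.7]
```

View pics/i2.png

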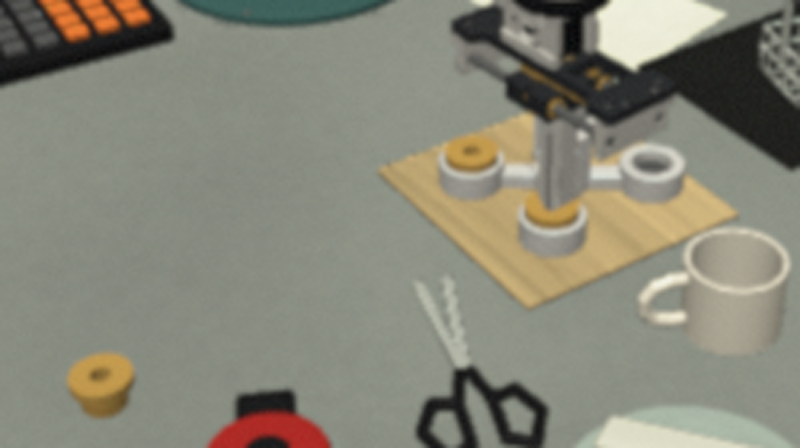

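Two bushings sit flush in their bosses at (471,152) and (553,212). The third still stands at (101,375).

```bash
python3 inch.py '[[0,0,0,-0.005,0,0,0],[0.07,0,0,-0.03,0,0,0],[0.07,-0.03,0,-0.035,0,0,0],[0.07,-0.035,-0.005,0,0,0,0],[0.07,-0.035,-0.005,0,0,0,0],[0.07,-0.035,-0.005,0,0,0,0],[0.07,-0.035,-0.005,0,0,0,0],[0.07,-0.035,-0.005,0,0,0,0],[0.07,0,0,0,0,0,0]]'|tail -6
python3 - <<'E'
from vis import *
d=robot.snapshot('top')
for b in bush(d):print(b,onz(d,b[0],.04).round(4))
for x,y in((239,234),(242,271)):
    w=d['image'][y-6:y+7,x-6:x+7].mean(2)
    k=(w.max()-w)*(w<(w.max()+w.min())/2);yy,xx=np.mgrid[y-6:y+7,x-6:x+7]
    c=(xx*k).sum()/k.sum(),(yy*k).sum()/k.sum();print(onz(d,c,.032).round(4))
tool([.5425,-.3855,.06],.172)
E
```

```text
clock: 19.92
tcp_pos: [0.5561, -0.2355, 0.1055]
ee_rot: [2.031, 2.394, -0.004]
contact_force: [-0.9, 0.3, 0.9]
finger_gap: 0.0501
finger_force: 0.0
(array([413.4, 241.5]), array([14.6, 15.2]), array([ 0.542 , -0.3857,  0.028 ])) [ 0.5396 -0.3822  0.04  ]
(array([279.5, 229.5]), array([13.6, 13.6]), array([ 0.548 , -0.0252,  0.028 ])) [ 0.5457 -0.0254  0.04  ]
[0.5281 0.0829 0.032 ]
[0.429 0.065 0.032]
tcp [ 0.5566 -0.232   0.1051] tilt z [-0.001 -0.002 -1.   ] toolyaw 0.166 move [-0.149  -0.0392  0.0454] rz -0.006406952402321364 j7 0.84 t 19.9667
```

```bash
python3 inch.py '[[0.07,-0.037,-0.0098,0,0,0,0],[0.07,-0.037,-0.0098,0,0,0,0],[0.07,-0.037,-0.0098,0,0,0,0],[0.07,-0.037,-0.0098,0,0,0,0],[0.07,0,0,0.025,0,0,0],[0.07,0,0,0.02,0,0,0],[0.07,0,0,0,0,0,0],[0.07,0,0,0,0,0,0],[0.07,0,0,0,0,0,0]]'|tail -6
python3 -c "
from vis import *
tool([.5427,-.3855,.0193],.172)"
```

```text
clock: 20.72
tcp_pos: [0.545, -0.3798, 0.0613]
ee_rot: [2.022, 2.404, 0.0]
contact_force: [-0.3, 0.1, -0.4]
finger_gap: 0.0703
finger_force: 0.0
tcp [ 0.545  -0.3798  0.0613] tilt z [ 0.001 -0.    -1.   ] toolyaw 0.172 move [-0.0052 -0.0033  0.042 ] rz -1.2973915393121871e-05 j7 1.09 t 20.7167
```

```bash
python3 inch.py '[[0.07,-0.0052,-0.0033,0,0,0,0],[0.07,0,0,0.02,0,0,0],[0.07,0,0,0.0217,0,0,0],[0.07,0,0,0,0,0,0],[0.02,0,0,0,0,0,0],[0.02,0,0,0,0,0,0],[0.02,0,0,0,0,0,0],[0.02,0,0,0,0,0,0],[0.02,0,0,0,0,0,0],[0.02,0,0,0,0,0,0]]' | tail -6
python3 inch.py '[[0.02,0,0,0,0,0,0],[0.02,0,0,-0.02,0,0,0],[0.02,0,0,-0.03,0,0,0],[0.02,0,0,-0.03,0,0,0],[0.02,0,0,0,0,0,0]]'|tail -5
python3 -c "
from vis import *
tool([.5287,.0832,.10],.172)"
```

```text
clock: 21.55
tcp_pos: [0.5425, -0.3863, 0.0198]
ee_rot: [2.022, 2.402, 0.0]
contact_force: [-0.7, 1.2, 8.2]
finger_gap: 0.0427
finger_force: 30.0
tcp_pos: [0.5438, -0.3879, 0.1046]
ee_rot: [2.019, 2.397, 0.001]
contact_force: [-0.0, -1.0, -0.4]
finger_gap: 0.043
finger_force: 30.0
tcp [ 0.5438 -0.3879  0.1046] tilt z [ 0.006 -0.004 -1.   ] toolyaw 0.171 move [0.4669 0.0651 0.0027] rz -0.0012685635405058626 j7 1.08 t 21.9667
```

```bash
python3 inch.py '[[0.02,0.0333,0.0047,0,0,0,0],[0.02,0.0333,0.0047,0,0,0,0],[0.02,0.0333,0.0047,0,0,0,0],[0.02,0.0333,0.0047,0,0,0,0],[0.02,0.0333,0.0047,0,0,0,0],[0.02,0.0333,0.0047,0,0,0,0],[0.02,0.0333,0.0047,0,0,0,0]]' >/dev/null
python3 inch.py '[[0.02,0.0333,0.0046,0,0,0,0],[0.02,0.0333,0.0046,0,0,0,0],[0.02,0.0333,0.0046,0,0,0,0],[0.02,0.0333,0.0046,0,0,0,0],[0.02,0.0333,0.0046,0,0,0,0],[0.02,0.0333,0.0046,0,0,0,0],[0.02,0.026,0.0046,0,0,0,0],[0.02,0,0,0,0,0,0],[0.02,0,0,0,0,0,0],[0.02,0,0,0,0,0,0]]' | tail -6
python3 -c "
from vis import *
tool([.5287,.0830,.055],.172)"
```

```text
clock: 23.38
tcp_pos: [0.528, 0.0766, 0.0987]
ee_rot: [2.024, 2.403, -0.0]
contact_force: [-0.2, -0.1, -1.2]
finger_gap: 0.043
finger_force: 30.0
tcp [0.528  0.0766 0.0987] tilt z [ 0. -0. -1.] toolyaw 0.171 move [0.0062 0.0018 0.0437] rz -0.0012351752086539047 j7 0.28 t 23.3833
```

```bash
python3 inch.py '[[0.02,0.0060,0.0018,0,0,0,0],[0.02,0,0,0.03,0,0,0],[0.02,0,0,0.013,0,0,0],[0.02,0,0,0,0,0,0],[0.02,0,0,0,0,0,0]]'|grep -E 'tcp|contact'
python3 inch.py '[[0.02,0,0,0.003,0,0,0],[0.02,0,0,0.003,0,0,0],[0.02,0,0,0.001,0,0,0],[0.02,0,0,0,0,0,0]]'|grep -E 'tcp|contact'
python3 -c "
from vis import *
tool([.5287,.0830,.042],.172)"
```

```text
tcp_pos: [0.5284, 0.0826, 0.0554]
contact_force: [-0.7, -0.9, -0.8]
tcp_pos: [0.5289, 0.0836, 0.0488]
contact_force: [-1.4, 0.9, -1.0]
tcp [0.5289 0.0836 0.0488] tilt z [ 0.  0. -1.] toolyaw 0.171 move [-0.0005 -0.0003  0.0068] rz -0.0009490268338838703 j7 0.32 t 24.1333
```

```bash
python3 inch.py '[[0.02,0,0,0.002,0,0,0],[0.02,0,0,0.002,0,0,0],[0.02,0,0,0,0,0,0]]'|grep -E 'tcp|contact'
python3 inch.py '[[0.02,0,0,0.001,0,0,0],[0.02,0,0,0.001,0,0,0],[0.02,0,0,0,0,0,0]]'|grep -E 'tcp|contact'
python3 inch.py '[[0.02,0,0,0.001,0,0,0],[0.02,0,0,0,0,0,0]]'|grep -E 'tcp|contact'
python3 inch.py '[[0.02,0,0,0.0007,0,0,0],[0.02,0,0,0,0,0,0]]'|grep -E 'tcp|contact'
```

```text
tcp_pos: [0.5286, 0.0835, 0.0444]
contact_force: [-0.4, 0.5, -2.1]
tcp_pos: [0.5287, 0.0836, 0.0427]
contact_force: [-3.1, 1.0, 4.2]
tcp_pos: [0.5287, 0.0836, 0.0419]
contact_force: [-4.4, 1.7, 7.3]
tcp_pos: [0.5287, 0.0836, 0.0412]
contact_force: [-4.9, 0.8, 8.4]
```

```bash
python3 inch.py '[[0.07,0,0,0,0,0,0],[0.07,0,0,0,0,0,0],[0.07,0,0,0,0,0,0],[0.07,0,0,-0.01,0,0,0],[0.07,0,0,-0.0145,0,0,0],[0,0,0,0,0,0,0],[0,0,0,0,0,0,0],[0,0,0,0,0,0,0],[0,0,0,0,0,0,0],[0,0,0,0,0,0,0]]'|grep -E 'tcp|contact|gap'
python3 inch.py '[[0,0,0,0,0,0,0],[0,0,0,0,0,0,0],[0,0,0,0,0,0,0],[0,0,0,0,0,0,0],[0,0,0,0.006,0,0,0],[0,0,0,0.006,0,0,0],[0,0,0,0,0,0,0],[0,0,0,0,0,0,0]]'|grep -E 'tcp|contact|gap'
python3 inch.py '[[0,0,0,0.002,0,0,0],[0,0,0,0.001,0,0,0],[0,0,0,0.001,0,0,0],[0,0,0,0,0,0,0]]'|grep -E 'tcp|contact|gap'
python3 inch.py '[[0,0,0,0.001,0,0,0],[0,0,0,0.001,0,0,0],[0,0,0,0.001,0,0,0],[0,0,0,0,0,0,0]]'|grep -E 'tcp|contact|gap'
```

```text
tcp_pos: [0.5286, 0.0834, 0.0651]
contact_force: [0.8, -0.2, -0.2]
finger_gap: 0.0397
tcp_pos: [0.5285, 0.0833, 0.0529]
contact_force: [0.1, 0.0, 0.7]
finger_gap: 0.0006
tcp_pos: [0.5289, 0.0835, 0.0495]
contact_force: [-1.4, -0.1, 0.8]
finger_gap: 0.0005
tcp_pos: [0.5289, 0.0835, 0.0467]
contact_force: [-3.4, 0.3, 7.4]
finger_gap: 0.0002
```

```bash
python3 inch.py '[[0,0,0,0.001,0,0,0],[0,0,0,0.001,0,0,0],[0,0,0,0.001,0,0,0],[0,0,0,0,0,0,0]]'|grep -E 'tcp|contact'
python3 inch.py '[[0,0,0,0.001,0,0,0],[0,0,0,0.001,0,0,0],[0,0,0,0.001,0,0,0],[0,0,0,0,0,0,0]]'|grep -E 'tcp|contact'
python3 inch.py '[[0,0,0,0.0005,0,0,0],[0,0,0,0,0,0,0]]'|grep -E 'tcp|contact'
```

```text
tcp_pos: [0.5289, 0.0835, 0.0437]
contact_force: [-3.5, -0.0, 7.2]
tcp_pos: [0.5289, 0.0835, 0.0407]
contact_force: [-2.1, -0.4, 6.8]
tcp_pos: [0.5289, 0.0835, 0.0403]
contact_force: [-2.7, -0.4, 8.6]
```

```bash
python3 inch.py '[[0,0,0,0.0005,0,0,0],[0,0,0,0,0,0,0]]'|grep -E 'tcp|contact'
python3 inch.py '[[0,0,0,0.0003,0,0,0],[0,0,0,0,0,0,0]]'|grep -E 'tcp|contact'
```

```text
tcp_pos: [0.5289, 0.0835, 0.0402]
contact_force: [-6.0, -0.4, 19.2]
tcp_pos: [0.529, 0.0835, 0.0401]
contact_force: [-8.6, -0.7, 24.8]
```

```bash
python3 inch.py '[[0,0,0,-0.005,0,0,0],[0,-0.01,-0.02,-0.03,0,0,0],[0.04,0,-0.035,-0.02,0,0,0],[0.04,0,-0.035,-0.02,0,0,0],[0.04,0,-0.035,-0.02,0,0,0],[0.04,0.03,0,-0.02,0,0,0],[0.04,0.03,0,0,0,0,0],[0.04,0.03,0,0,0,0,0],[0.04,0.03,0,0,0,0,0],[0.04,0.03,0,0,0,0,0]]' >/dev/null
python3 inch.py '[[0.04,0,0,0,0,0,0.12],[0.04,0,0,0,0,0,0.12],[0.04,0,0,0,0,0,0.1],[0.04,0,0,0,0,0,0],[0.04,0,0,0,0,0,0]]' |tail -6
python3 - <<'E'
from vis import *
d=robot.snapshot('top')
for b in bush(d):print(b[:2],onz(d,b[0],.04).round(4))
tool([.4698,.3563,.16],-.166)
s=robot.snapshot('scene');a=s['image'][140:270,230:430,::-1];cv2.imwrite('pics/i3.png',cv2.resize(a,None,fx=4,fy=4,interpolation=cv2.INTER_CUBIC))
E
```

```text
clock: 29.55
tcp_pos: [0.3838, 0.2006, 0.1532]
ee_rot: [2.397, 2.03, 0.0]
contact_force: [-0.1, 0.3, -0.4]
finger_gap: 0.0402
finger_force: 0.0
(array([283. , 266.1]), array([13.9, 14.2])) [ 0.449  -0.0418  0.04  ]
(array([238.5, 233. ]), array([13.5, 14.2])) [0.5282 0.0829 0.04  ]
(array([279.5, 229.6]), array([13.6, 13.7])) [ 0.5454 -0.0254  0.04  ]
(array([ 59.3, 108.6]), array([ 9.7, 12.8])) [0.8485 0.6251 0.04  ]
tcp [0.3838 0.2006 0.1532] tilt z [ 0. -0. -1.] toolyaw -0.165 move [ 0.1677  0.0592 -0.0068] rz 0.0008524287842384126 j7 -0.58 t 29.6
```

View pics/i3.png

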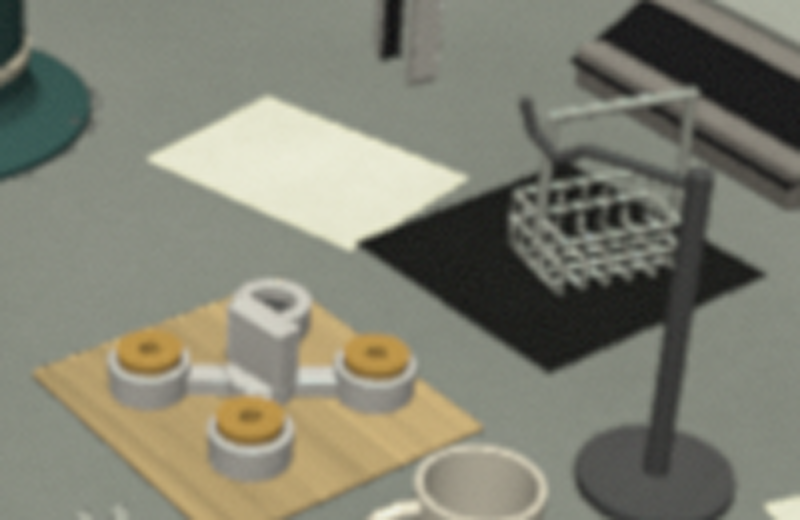

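All three bushings sit flush at (150,350), (250,415) and (376,353); the basket bar runs from (548,115) to (695,92). I'll cross-check that bush 2 is seated in both views.

Run:
```python
from vis import *
d=robot.snapshot('top');s=robot.snapshot('scene')
C=np.array([[.5281,.0831],[.5472,-.0253],[.4487,-.0424]])
for n,dd in(('top',d),('scene',s)):
    bs=bush(dd)
    for c in C:
        p=proj(dd,[*c,.040]);b=min(bs,key=lambda b:np.hypot(*(b[0]-p)));print(n,p.round(1),b[0],b[1],(b[0]-p).round(2))
a=np.hstack([cv2.resize(d['image'][215:285,225:300,::-1],None,fx=5,fy=5,interpolation=cv2.INTER_CUBIC),cv2.resize(s['image'][218:262,252:338,::-1],(425,350),interpolation=cv2.INTER_CUBIC)]);cv2.imwrite('pics/i4.png',a)
```

```text
top [238.4 233. ] [238.5 233. ] [13.5 14.2] [ 0.09 -0.02]
top [279.5 229. ] [279.5 229.5] [13.5 13.8] [-0.    0.55]
top [283.2 266.2] [283.1 266.2] [14.1 14.2] [-0.12 -0.02]
scene [324.6 227.4] [323.2 228.4] [ 9.7 16.1] [-1.38  1.  ]
scene [293.3 243.5] [291.8 244.4] [11.  16.7] [-1.52  0.93]
scene [267.8 226.3] [267.1 227.1] [10.1 16.1] [-0.7   0.83]
```

View pics/i4.png

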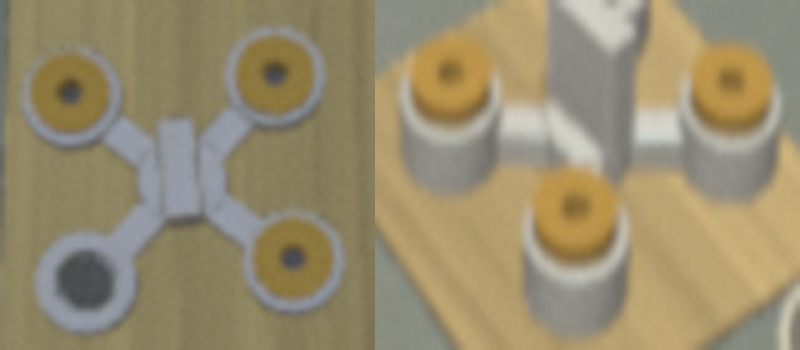

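Both views show all three flanges seated evenly on their bosses. On to the basket.

```bash
python3 inch.py '[[0.05,0.033,0.0118,0,0,0,0],[0.05,0.033,0.0118,0,0,0,0],[0.05,0.033,0.0118,0,0,0,0],[0.05,0.033,0.0118,0,0,0,0],[0.05,0.033,0.0118,0,0,0,0],[0.05,0,0,0,0,0,0],[0.05,0,0,0,0,0,0],[0.05,0,0,0,0,0,0]]' >/dev/null
python3 -c "
from vis import *
tool([.4700,.3565,.108],-.166)"
```

```text
tcp [0.4697 0.3524 0.1528] tilt z [-0.    -0.001 -1.   ] toolyaw -0.169 move [ 0.0041 -0.0003  0.0448] rz -0.0028190150385496437 j7 -0.61 t 30.4167
```

```bash
python3 inch.py '[[0.05,0.003,0,0,0,0,0],[0.05,0,0,0.015,0,0,0],[0.05,0,0,0.015,0,0,0],[0.05,0,0,0.015,0,0,0],[0.05,0,0,0,0,0,0],[0,0,0,0,0,0,0],[0,0,0,0,0,0,0],[0,0,0,0,0,0,0],[0,0,0,0,0,0,0],[0,0,0,0,0,0,0]]'|grep -E 'tcp|contact|gap|finger'
python3 inch.py '[[0,0,0,0,0,0,0],[0,0,0,0,0,0,0],[0,0,0,0,0,0,0],[0,0,0,0,0,0,0]]'|grep -E 'tcp|contact|gap|finger'
```

```text
tcp_pos: [0.4704, 0.3565, 0.1087]
contact_force: [0.8, 0.3, 0.4]
finger_gap: 0.02
finger_force: 0.0
tcp_pos: [0.4704, 0.3563, 0.1082]
contact_force: [0.4, 0.3, 1.6]
finger_gap: 0.0073
finger_force: 30.0
```

```bash
python3 inch.py '[[0,0,0,-0.02,0,0,0],[0,0,0,-0.03,0,0,0],[0,0,0,-0.03,0,0,0],[0,0,0,-0.03,0,0,0],[0,0,0,-0.03,0,0,0],[0,0,0,0,0,0,-0.11],[0,0,0,0,0,0,-0.11],[0,0,0,0,0,0,-0.11],[0,0,0,0,0,0,-0.11],[0,0,0,0,0,0,-0.11]]'|grep -E 'tcp|contact|gap|finger'
python3 inch.py '[[0,0,0,0,0,0,0],[0,0,0,0,0,0,0],[0,0,0,0,0,0,0]]'|grep -E 'tcp|contact|gap|finger'
python3 -c "
from vis import *
tool([.49,.20,.245],.384)
d=robot.snapshot('top');s=robot.snapshot('scene')
a=np.hstack([cv2.resize(d['image'][150:290,80:240,::-1],(400,350),interpolation=cv2.INTER_CUBIC),cv2.resize(s['image'][70:245,300:500,::-1],(400,350),interpolation=cv2.INTER_CUBIC)]);cv2.imwrite('pics/i5.png',a)"
```

```text
tcp_pos: [0.47, 0.3562, 0.2479]
contact_force: [-0.7, 0.0, -1.6]
finger_gap: 0.0072
finger_force: 30.0
tcp_pos: [0.4702, 0.3562, 0.248]
contact_force: [-0.6, -0.2, -1.2]
finger_gap: 0.0066
finger_force: 30.0
tcp [0.4702 0.3562 0.248 ] tilt z [-0. -0. -1.] toolyaw 0.377 move [-0.1525 -0.039   0.0031] rz -0.007052242943443421 j7 -0.16 t 32.6667
```

View pics/i5.png

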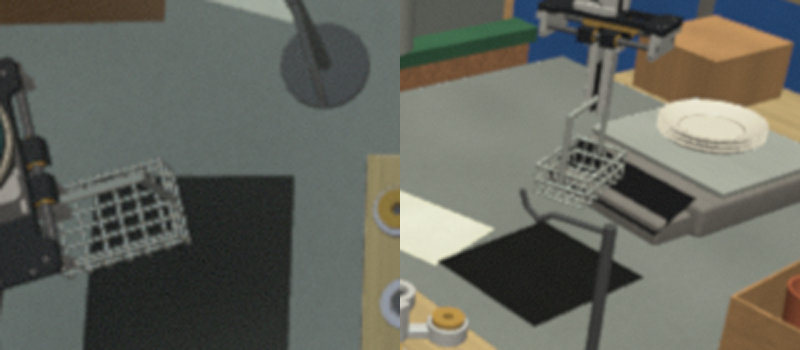

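The basket is held level, with its near bar end at about (568,118) in the right half (scene pixel (384,129)).

```bash
python3 -c "
from vis import *
d=robot.snapshot('top');s=robot.snapshot('scene')
print(proj(s,[.5017,.277,.265]),proj(d,[.5017,.277,.265]),'seen',(384,129),(80+150/2.5,150+178/2.5))
print(onz(s,(384,129),.265),onz(d,(140,221),.265))"
```

```text
[384.62888087 129.3270047 ] [139.53195399 219.45424875] seen (384, 129) (140.0, 221.2)
[0.49923982 0.27699285 0.265     ] [0.4983559  0.27548759 0.265     ]
```

```bash
python3 -c "
from vis import *
tool([.530,.144,.248],.384)"
python3 inch.py '[[0,-0.03,-0.01,0,0,0,0],[0,-0.03,-0.01,0,0,0,-0.007],[0,-0.03,-0.004,0,0,0,0],[0,-0.03,0,0,0,0,0],[0,-0.03,0,0,0,0,0],[0,-0.03,0,0,0,0,0],[0,-0.02,0,0,0,0,0],[0,0,0,0,0,0,0],[0,0,0,0,0,0,0],[0,0,0,0,0,0,0]]'|grep -E 'tcp|contact|gap|finger'
python3 -c "
from vis import *
tool([.530,.144,.248],.384)"
```

```text
tcp [0.4702 0.3563 0.2481] tilt z [ 0. -0. -1.] toolyaw 0.38 move [-2.194e-01 -2.310e-02  1.000e-04] rz -0.004427394535361007 j7 -0.16 t 32.8667
tcp_pos: [0.523, 0.1627, 0.2481]
contact_force: [0.1, 1.1, -2.6]
finger_gap: 0.007
finger_force: 30.0
tcp [0.523  0.1627 0.2481] tilt z [-0. -0. -1.] toolyaw 0.388 move [-0.02   -0.0006  0.0001] rz 0.003931113964534605 j7 0.19 t 33.7
```

```bash
python3 inch.py '[[0,-0.02,0,0,0,0,0],[0,0,0,0,0,0,0],[0,0,0.015,0,0,0,0],[0,0,0.02,0,0,0,0],[0,0,0.02,0,0,0,0],[0,0,0.019,0,0,0,0],[0,0,0,0,0,0,0],[0,0,0,0,0,0,0],[0,0,0,0,0,0,0]]'|grep -E 'tcp|contact|gap|finger'
python3 -c "
from vis import *
tool([.5986,.1717,.198],.384)
d=robot.snapshot('top');s=robot.snapshot('scene')
a=cv2.resize(s['image'][60:260,310:460,::-1],(450,600),interpolation=cv2.INTER_CUBIC);cv2.imwrite('pics/i6.png',a)"
```

```text
tcp_pos: [0.5987, 0.172, 0.2479]
contact_force: [-0.0, 0.1, -1.9]
finger_gap: 0.0072
finger_force: 30.0
tcp [0.5987 0.172  0.2479] tilt z [-0.001 -0.    -1.   ] toolyaw 0.388 move [-0.0003 -0.0001  0.0499] rz 0.004491379298747766 j7 0.27 t 34.45
```

View pics/i6.png

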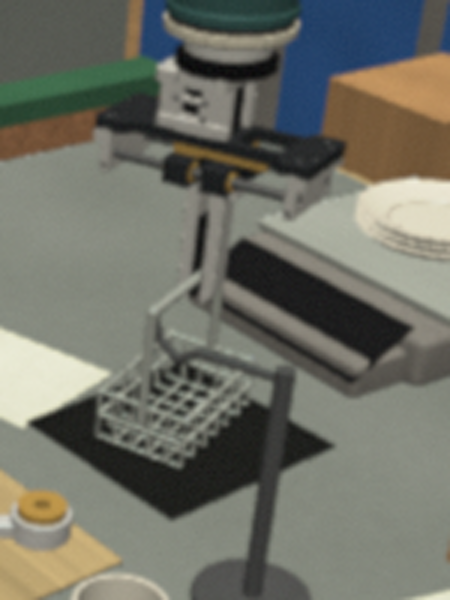

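The bar spans the arm, above the notch and past the upturned tip. I'll lower it.

```bash
python3 inch.py '[[0,0,0,0.015,0,0,0],[0,0,0,0.015,0,0,0],[0,0,0,0.01,0,0,0],[0,0,0,0.004,0,0,0],[0,0,0,0,0,0,0]]'|grep -E 'tcp|contact|gap|finger'
python3 inch.py '[[0,0,0,0.002,0,0,0],[0,0,0,0.002,0,0,0],[0,0,0,0,0,0,0]]'|grep -E 'tcp|contact'
python3 inch.py '[[0,0,0,0.001,0,0,0],[0,0,0,0.001,0,0,0],[0,0,0,0,0,0,0]]'|grep -E 'tcp|contact'
```

```text
tcp_pos: [0.5988, 0.1715, 0.2036]
contact_force: [-0.8, -0.5, -0.6]
finger_gap: 0.0069
finger_force: 30.0
tcp_pos: [0.5994, 0.1715, 0.2004]
contact_force: [0.3, 0.1, -1.6]
tcp_pos: [0.5993, 0.1715, 0.1981]
contact_force: [-0.5, -0.8, -1.6]
```

```bash
python3 inch.py '[[0,0,0,0.001,0,0,0],[0,0,0,0,0,0,0]]'|grep -E 'tcp|contact'
python3 inch.py '[[0,0,0,0.001,0,0,0],[0,0,0,0,0,0,0]]'|grep -E 'tcp|contact'
python3 inch.py '[[0,0,0,0.001,0,0,0],[0,0,0,0,0,0,0]]'|grep -E 'tcp|contact'
```

```text
tcp_pos: [0.5993, 0.1715, 0.1971]
contact_force: [-0.1, -0.7, -1.3]
tcp_pos: [0.5992, 0.1715, 0.196]
contact_force: [-0.1, 0.3, -2.1]
tcp_pos: [0.5992, 0.1715, 0.195]
contact_force: [-0.4, 0.8, -2.3]
```

```bash
python3 inch.py '[[0,0,0,0.001,0,0,0],[0,0,0,0,0,0,0]]'|grep -E 'tcp|contact'
python3 inch.py '[[0,0,0,0.001,0,0,0],[0,0,0,0,0,0,0]]'|grep -E 'tcp|contact'
python3 -c "
from vis import *
s=robot.snapshot('scene')
a=cv2.resize(s['image'][120:230,330:440,::-1],(600,600),interpolation=cv2.INTER_CUBIC);cv2.imwrite('pics/i7.png',a)"
```

```text
tcp_pos: [0.5992, 0.1715, 0.194]
contact_force: [0.7, -0.7, -1.8]
tcp_pos: [0.5993, 0.1715, 0.1931]
contact_force: [-0.6, -0.0, 0.3]
```

View pics/i7.png

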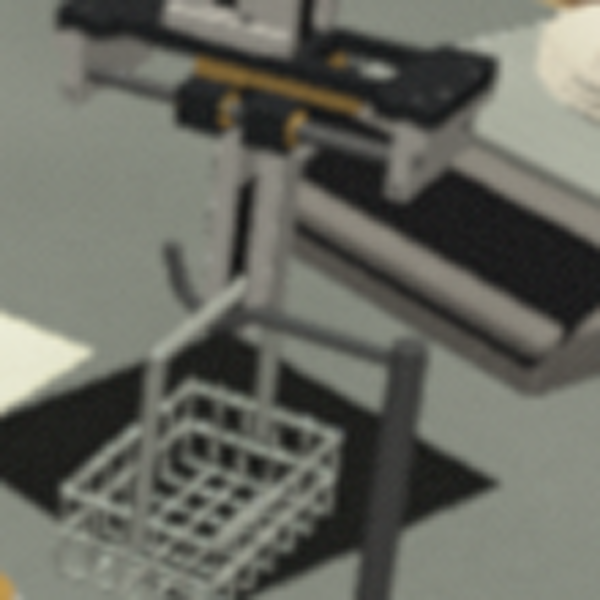

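The bar now lies in the notch (about (215,305) in the crop) and the force has dropped off, so I'll release it.

```bash
python3 inch.py '[[0.03,0,0,0.0005,0,0,0],[0.03,0,0,0,0,0,0],[0.03,0,0,0,0,0,0],[0.03,0,0,0,0,0,0],[0.03,0,0,0,0,0,0],[0.03,0,0,0,0,0,0]]'|grep -E 'tcp|contact|gap'
python3 inch.py '[[0.03,0,0,-0.005,0,0,0],[0.03,0,0,-0.01,0,0,0],[0.03,0,0,-0.02,0,0,0],[0.03,0,0,-0.03,0,0,0],[0.03,0,0,-0.03,0,0,0],[0.03,0,0,0,0,0,0],[0.03,0,-0.03,0,0,0,0],[0.03,0,-0.035,0,0,0,0],[0.03,0,-0.035,0,0,0,0],[0.03,0,-0.035,0,0,0,0]]'|grep -E 'tcp|contact|gap'
python3 -c "
from vis import *
tool([.4892,.0207,.2],1.743)
s=robot.snapshot('scene')
a=cv2.resize(s['image'][120:270,240:440,::-1],(800,600),interpolation=cv2.INTER_CUBIC);cv2.imwrite('pics/i8.png',a)"
```

```text
tcp_pos: [0.5993, 0.1715, 0.1927]
contact_force: [-0.9, -0.3, 0.5]
finger_gap: 0.0298
tcp_pos: [0.4731, 0.1196, 0.2879]
contact_force: [0.4, 0.2, 0.3]
finger_gap: 0.0295
tcp [0.4731 0.1196 0.2879] tilt z [ 0. -0. -1.] toolyaw 0.388 move [-0.0977 -0.0225  0.0879] rz -1.3551352546177622 j7 0.15 t 37.6833
```

View pics/i8.png

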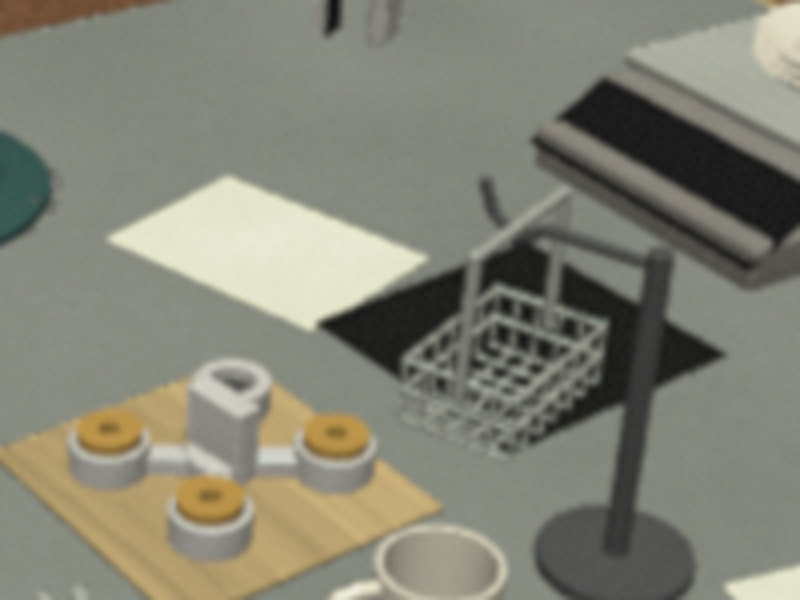

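The basket hangs by its bar in the notch, clear of the counter, and the base and its bushings are unchanged. Next I'll pinch the rib.

```bash
python3 inch.py '[[0.06,-0.03,-0.01,0,0,0,0],[0.06,-0.03,-0.0125,0,0,0,0],[0.06,-0.03,0,0,0,0,0],[0.06,-0.008,0,0,0,0,0],[0.06,0,0,0,0,0,-0.12],[0.06,0,0,0,0,0,-0.12],[0.06,0,0,0,0,0,-0.12],[0.06,0,0,0,0,0,-0.12],[0.06,0,0,0,0,0,-0.12],[0.06,0,0,0,0,0,-0.12]]'>/dev/null
python3 inch.py '[[0.06,0,0,0.03,0,0,-0.12],[0.06,0,0,0.03,0,0,-0.12],[0.06,0,0,0.03,0,0,-0.12],[0.06,0,0,0.03,0,0,-0.12],[0.06,0,0,0.03,0,0,-0.12],[0.06,0,0,0.02,0,0,-0.035],[0.06,0,0,0,0,0,0],[0.06,0,0,0,0,0,0]]'|grep -E 'tcp|contact|gap'
python3 -c "
from vis import *
d=robot.snapshot('top')
tool([.4890,.0206,.034],1.743)"
```

```text
tcp_pos: [0.4906, 0.0211, 0.118]
contact_force: [-0.6, 0.4, 1.6]
finger_gap: 0.0602
tcp [0.4913 0.0212 0.1189] tilt z [ 0.001 -0.    -1.   ] toolyaw 1.741 move [ 0.0025 -0.0001  0.0849] rz -0.0023445465130931264 j7 1.85 t 39.2833
```

```bash
python3 inch.py '[[0.06,0.0022,0,0.025,0,0,0],[0.06,0,0,0.025,0,0,0],[0.06,0,0,0.02,0,0,0],[0.06,0,0,0.01,0,0,0],[0.06,0,0,0.004,0,0,0],[0.06,0,0,0,0,0,0],[0,0,0,0,0,0,0],[0,0,0,0,0,0,0],[0,0,0,0,0,0,0],[0,0,0,0,0,0,0]]'|grep -E 'tcp|contact|gap|finger'
python3 inch.py '[[0,0,0,0,0,0,0],[0,0,0,0,0,0,0],[0,0,0,0,0,0,0],[0,0,0,0,0,0,0]]'|grep -E 'tcp|contact|gap|finger'
```

```text
tcp_pos: [0.4889, 0.021, 0.0344]
contact_force: [-0.6, 0.3, -0.2]
finger_gap: 0.037
finger_force: 0.0
tcp_pos: [0.4886, 0.0206, 0.0339]
contact_force: [-0.7, -1.7, 4.6]
finger_gap: 0.0198
finger_force: 30.0
```

```bash
python3 inch.py '[[0,0,0,-0.01,0,0,0],[0,0,0,-0.015,0,0,0],[0,0,0,-0.015,0,0,0],[0,0,0,-0.02,0,0,0],[0,0,0,0,0,0,0],[0,0,0,0,0,0,0]]'|grep -E 'tcp|contact|gap|finger'
python3 inch.py '[[0,0.025,0,0,0,0,0],[0,0.025,0,0,0,0,0],[0,0.025,0.01,0,0,0,0],[0,0.01,0.025,0,0,0,0],[0,0,0.025,0,0,0,0],[0,0,0.025,0,0,0,0],[0,0,0.025,0,0,0,0],[0,0,0.025,0,0,0,0],[0,0,0.01,0,0,0,0],[0,0,0,0,0,0,0]]'|grep -E 'tcp|contact|gap|finger'
python3 -c "
from vis import *
tool([.4510,.3051,.08],1.652)"
```

```text
tcp_pos: [0.4884, 0.0212, 0.094]
contact_force: [0.4, -0.1, -10.8]
finger_gap: 0.0199
finger_force: 30.0
tcp_pos: [0.3787, 0.151, 0.0927]
contact_force: [-0.7, 0.2, -10.1]
finger_gap: 0.0196
finger_force: 30.0
tcp [0.3787 0.151  0.0927] tilt z [-0.001 -0.001 -1.   ] toolyaw 1.746 move [-0.0982  0.1391  0.0125] rz 0.09449821963329885 j7 1.44 t 41.7833
```

```bash
python3 inch.py '[[0,0,0.025,0,0,0,0],[0,0,0.025,0,0,0,0],[0,0,0.025,0,0,0,0],[0,-0.01,0.025,0,0,0,0],[0,-0.022,0.02,0,0,0,0],[0,-0.022,0.019,0,0,0,0],[0,-0.022,0,0,0,0,0],[0,-0.022,0,0,0,0,0],[0,0,0,0,0,0,0.094],[0,0,0,0,0,0,0]]'>/dev/null
python3 inch.py '[[0,0,0,0,0,0,0],[0,0,0,0,0,0,0],[0,0,0,0,0,0,0]]'|grep -E 'tcp|contact|gap|finger'
python3 -c "
from vis import *
tool([.4510,.3051,.031],1.652)"
```

```text
tcp_pos: [0.4519, 0.3026, 0.0934]
contact_force: [0.9, 0.5, -10.4]
finger_gap: 0.0198
finger_force: 30.0
tcp [0.4519 0.3026 0.0934] tilt z [-0.001 -0.    -1.   ] toolyaw 1.651 move [0.0007 0.0026 0.0624] rz -0.0009265867858150312 j7 1.22 t 42.8667
```

```bash
python3 inch.py '[[0,0.0007,0.0026,0.015,0,0,0],[0,0,0,0.015,0,0,0],[0,0,0,0.015,0,0,0],[0,0,0,0.01,0,0,0],[0,0,0,0.003,0,0,0],[0,0,0,0,0,0,0]]'|grep -E 'tcp|contact|gap'
python3 inch.py '[[0,0,0,0.0015,0,0,0],[0,0,0,0,0,0,0]]'|grep -E 'tcp|contact'
python3 inch.py '[[0,0,0,0.0015,0,0,0],[0,0,0,0,0,0,0]]'|grep -E 'tcp|contact'
python3 inch.py '[[0,0,0,0.001,0,0,0],[0,0,0,0,0,0,0]]'|grep -E 'tcp|contact'
```

```text
tcp_pos: [0.4513, 0.3051, 0.0352]
contact_force: [-0.2, 0.1, -8.9]
finger_gap: 0.0194
tcp_pos: [0.452, 0.3056, 0.0347]
contact_force: [-0.9, 0.2, -8.8]
tcp_pos: [0.4518, 0.3055, 0.0329]
contact_force: [-0.6, 0.1, -9.3]
tcp_pos: [0.4517, 0.3054, 0.0317]
contact_force: [-0.1, 0.1, -9.8]
```

```bash
python3 inch.py '[[0,0,0,0.0007,0,0,0],[0,0,0,0,0,0,0]]'|grep -E 'tcp|contact'
python3 inch.py '[[0,0,0,0.0005,0,0,0],[0,0,0,0,0,0,0]]'|grep -E 'tcp|contact'
```

```text
tcp_pos: [0.4519, 0.3055, 0.0311]
contact_force: [0.1, -0.2, -5.7]
tcp_pos: [0.452, 0.3055, 0.031]
contact_force: [-2.4, -1.7, 4.2]
```

Landed. I'll release, retreat and check.

```bash
python3 inch.py '[[0.06,0,0,0,0,0,0],[0.06,0,0,0,0,0,0],[0.06,0,0,0,0,0,0],[0.06,0,0,0,0,0,0],[0.06,0,0,-0.01,0,0,0],[0.06,0,0,-0.03,0,0,0],[0.06,0,0,-0.035,0,0,0],[0.06,0,0,-0.035,0,0,0],[0.06,0,0,-0.035,0,0,0],[0.06,0,0,-0.02,0,0,0]]'|grep -E 'tcp|contact|gap'
python3 inch.py '[[0.06,0.02,0.03,0,0,0,0],[0.06,0.02,0.035,0,0,0,0],[0.06,0.02,0.035,0,0,0,0],[0.06,0.02,0.035,0,0,0,0],[0.06,0.02,0.035,0,0,0,0],[0.06,0.02,0.03,0,0,0,0],[0.06,0,0,0,0,0,0],[0.06,0,0,0,0,0,0],[0.06,0,0,0,0,0,0]]'|grep -E 'tcp|contact|gap|clock'
python3 - <<'E'
from vis import *
d=robot.snapshot('top');s=robot.snapshot('scene')
C=[]
for b in bush(d):
    p=onz(d,b[0],.037);print(b[:2],p.round(4))
a=np.hstack([cv2.resize(d['image'][145:305,95:255,::-1],(400,400),interpolation=cv2.INTER_CUBIC),cv2.resize(s['image'][120:280,270:430,::-1],(400,400),interpolation=cv2.INTER_CUBIC)]);cv2.imwrite('pics/i9.png',a)
E
```

```text
tcp_pos: [0.4526, 0.3056, 0.1999]
contact_force: [0.0, 0.3, 0.8]
finger_gap: 0.0597
clock: 45.78
tcp_pos: [0.3169, 0.4949, 0.1959]
contact_force: [0.1, -0.7, -0.6]
finger_gap: 0.0598
(array([172. , 274.3]), array([14.3, 14.7])) [0.4065 0.2464 0.037 ]
(array([132.3, 236.8]), array([14.4, 15.2])) [0.4975 0.3646 0.037 ]
(array([173.8, 236.6]), array([14.1, 14.6])) [0.5062 0.2543 0.037 ]
```

View pics/i9.png

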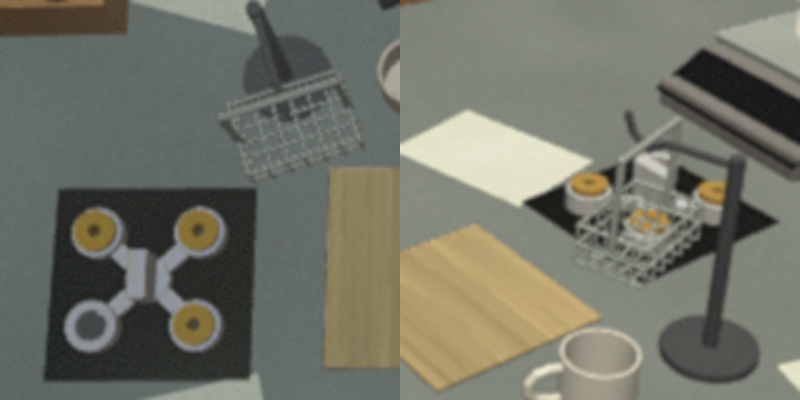

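```bash
python3 -c "
from bench import robot
print(robot.finish_job())"
```

```text
the job is handed in; nothing more can be done
None
```

I pressed all three bushings on the counter home, hung the basket in the hook's notch, and set the base on the mat, about 2 mm from its centre and square in the last picture. I then handed the job in at about 46 s; no verdict came back.

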